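Nudge the press slide home against its hidden stop

ROBOT

A 6-joint arm with a two-finger parallel gripper is mounted at the origin on the work surface. World frame = base frame: x ahead of the robot, y to its left, z up, the work surface at z = 0. Lengths are in m, angles in rad, forces in N, time in s.
With the tool pointing down it reaches from about 0.3 to 0.875 m from the base axis. Payload 6.4 kg.
Tool frame: the origin (TCP) lies midway between the tips of the shut fingers; the grasp point (between the pads) lies 19 mm behind it; z points along the fingers, x is the direction in which the jaws open and shut, and the axes are right-handed (so a half turn about z gives the same grasp; the last joint's range is limited). The gripper opens to 85 mm and grips with 20 to 120 N. Pads are 22 mm wide; open, the fingers measure 114 mm over their backs; the gripper's body (76 mm by 85 mm) begins 54 mm behind the grasp point. The pads swing forward as they close: fully open they stand 13 mm farther back than shut.
Start: joints at [-1.351, 0.181, 1.607, -0, 1.354, -0.206], TCP at [0.238, -0.524, 0.231] pointing down, gripper open.
Joint ranges: [-2.99, 2.99], [-0.89, 2.07], [0.3, 2.58], [-1.14, 4.28], [0, 2.63], [-3.12, 3.12]. Speed limits (rad/s): [2.57, 2.57, 3.01, 3.14, 3.14, 3.14].

INTERFACE

Orientations are given as a unit quaternion [w, x, y, z].
In Python, from plant import manip, eyes gives the robot as it stands.
- The arm moves only by the shell command python3 -m jog 'ROWS'. ROWS is JSON, a list of rows, each an object of numbers: "ax", "ay", "az": the turn, a rotation vector about the tool's x, y, z in rad; "dx", "dy", "dz": the shift along the tool's x, y, z in mm; "hand": the finger opening in mm, from 0 to 85.4. In form: [{"ax": .., "ay": .., "az": .., "dx": .., "dy": .., "dz": .., "hand": ..}, ...]. A call has 1 to 12 rows; each row shifts and turns the pose as measured when the row begins, along the tool's axes as they then stand; what a row does not reach is not made up. A row lasts 1/10 s, in which the tool goes at most 50 mm and 8.59 degrees, less where a joint would pass 70% of its speed; a pose out of reach is approached as far as the arm can. A call with a gripper value outside its range is refused whole. The fingers move at their own pace and stop on an object; the grip force is fixed at half the most. Time passes only in rows, so rows that do not move let the fingers close. It gives the time, the measured TCP pose, the force and the opening at its end, in the units of the state.
- manip.get_state(): the state, without advancing time (a new reading comes with each control period).
- eyes.capture(name): name is "side" or "top" or "wrist"; returns the picture (420x560x3 uint8, red, green, blue); there is no depth.
- eyes.camera_params(name): a dict with "intrinsics" (3x3 intrinsics, pixels), "extrinsics" (4x4, takes a point from world to camera coordinates); the wrist camera has in their place "hand_eye" (4x4, takes a point from camera to tool coordinates, whose origin is the TCP and whose axes are the tool frame's). Camera axes: x right, y up, looking along -z (the intrinsics and any distortion apply to the point x, -y, -z); pixel columns grow to the right and rows downward; lengths in m; the calibration is good to about 2 mm. A picture is of the moment at which its call begins: read the wrist's pose just before it. camera_params takes no time and is no camera call.
- manip.finish_job(): hands the job in, once; it reports no verdict.
The state is a dict: "time": time; "joint_positions": joint angles; "qvel": joint speeds; "joint_efforts": joint torques, N m; "ee_pos": TCP position; "tcp_rot": TCP orientation; "contact_force": force on the tool from outside, world axes, zero at the start; "wrist_torque": the same for the moment, N m; "opening": finger opening in m.
Only numpy, scipy, OpenCV 4.12 (cv2) and the standard library are available. Lean on these libraries where they do the work, as an engineer would, in place of code of your own. Each camera call takes 0.05 s, during which the arm holds its last target.

TASK

Take the brass drift from the tool stand and use it, not the fingers, to nudge the aluminium work slide along the press's slideway in small gentle taps, until its nose rests against the stop hidden under the guard; no hard knocks, they would shift the stop. Then put the drift back upright in the hole it came from, and leave everything else on the bench where it is.

Things in the scene. Friction and masses are not known exactly. Their poses are not given: they have to be found in the camera images.
- press: Grey hand press, bolted down; origin on the table under its middle; x axis points inwards along the slideway, from the open front (-x) to the column (+x), z up. Steel slideway floor 34 mm above the table, x = -165 to +90 mm, between two rails 43 mm apart and 14 mm high. The head with the ram overhangs from x = +14 mm inwards, 150 to 231 mm above the table; the lever rises at the column to 345 mm.
- guard_front (a point): Middle of the front edge of the press's green sheet-metal guard, on the slideway floor (the guard's top is 30 mm higher); x inwards. The guard hides the slideway from here inwards. The stop is a rigid screw hidden under it, set anew for every job: its place is not known. Against it the slide's rear face is 54 to 79 mm outside this edge, and the slide has 41 to 91 mm to go at the start.
- slide_tail (a point): Centre of the flat rear face of the aluminium work slide, 40 wide x 22 high mm, this point 11 mm above the slideway floor; the axes are the slide's, x pointing inwards to its nose, which is 125 mm from the rear face. The slide lies loose between the rails with 1.5 mm play a side.
- slide_nose (a point): Centre of the front face of the work slide (about 0.28 kg, 125 x 40 mm, 16 high, 22 high over the last 12 mm at the rear; an orange buckle blank is screwed on top), 11 mm above its underside, the part that meets the stop. It drags with 1 to 4 N; at the stop the pushing force rises steeply above that. A push above 20 N is a hard knock that would shift the stop.
- drift_mid (a point): Centre (half-way up) of the brass drift: upright square bar 16 x 16 x 100 mm, 180 g, with a black sleeve 18 x 18 mm from 42 to 92 mm above its foot; z axis up, x and y axes square to its sides. It stands in one of the three holes of the tool stand, foot 12 mm above the table, so this point is 62 mm above the table.
- stand: Wooden tool stand, fixed, 150 x 66 x 38 mm high, origin at the centre of its underside. Three square holes 20 x 20 mm, 26 mm deep, in a row along its x axis at -45, 0 and +45 mm; the brass drift and two punches stand in them, which in which varies.
- punch_red: steel punch, 16 mm square foot, red round handle, 78 mm tall, upright in another hole of the tool stand; leave alone
- punch_blue: steel punch, 16 mm square foot, blue round handle, 78 mm tall, upright in another hole of the tool stand; leave alone
- cone_navy: cone of blue thread, 62 mm wide at the foot, 142 mm tall, upright; origin at its underside; leave alone
- cone_green: cone of green thread, 62 mm wide at the foot, 142 mm tall, upright; origin at its underside; leave alone
- button_jar: jar of buttons with white cap, 60 mm wide, 85 mm tall; origin at its underside; leave alone
- tape_roll: roll of brown tape lying flat, 90 mm wide, 24 mm high; origin at its underside; leave alone
- spare_slide: spare dark work slide lying on the table, 100 x 36 x 18 mm; origin at its underside; leave alone
- snap_bowl: white plastic bowl, 80 mm wide, 30 mm high; origin at its underside; leave alone

How it is judged:
By the outcome, as a careful person would: the job done as asked, in the order asked, and still so for the second after the job is handed in, with the robot touching nothing.
It also fails if it takes over 61 s, if anything falls off the work surface, if the arm or the gripper's body presses on something with over 40 N, if the wrist force passes 120 N, or if a joint passes its speed limit or range.

## Working session

There is one attempt and no reset: what is moved stays moved. The work goes in short steps, Python scripts to look and compute and a shell command to move; the robot and the scene stay as the last step left them, time stands still between calls to the robot, and variables do not carry over. Pictures are saved under pics/ and viewed, and the job is handed in when it is done.

```bash
ls; mkdir -p pics
python3 - <<'E'
from plant import manip, eyes
import cv2
s=manip.get_state(); print(s)
for n in ("side","top","wrist"):
    im=eyes.capture(n); cv2.imwrite(f"pics/{n}0.png",im[:,:,::-1])
    print(n,eyes.camera_params(n))
E
```

```text
pics
{'time': 0.0, 'joint_positions': array([-1.35127157e+00,  1.81547171e-01,  1.60801142e+00,  1.47562837e-05,
        1.35379134e+00, -2.06264613e-01]), 'qvel': array([-0.00013279,  0.00011944,  0.00049278,  0.00107855, -0.00027153,
        0.0006472 ]), 'joint_efforts': array([ 1.38628133e-03, -4.44865322e+01, -3.51338160e+01, -2.29361394e-04,
        8.89305258e-03,  6.17565092e-06]), 'ee_pos': array([ 0.23741401, -0.52309279,  0.23037906]), 'tcp_rot': array([-6.22284483e-04,  8.40546193e-01, -5.41739167e-01, -6.20335468e-04]), 'contact_force': array([-0.2767626 ,  0.179408  ,  0.06348849]), 'wrist_torque': array([ 0.00066354,  0.03582474, -0.0109545 ]), 'opening': 0.08564253640270873}
side {'intrinsics': array([[495.69380194,   0.        , 277.32053755],
       [  0.        , 495.69380194, 210.14581018],
       [  0.        ,   0.        ,   1.        ]]), 'extrinsics': array([[-0.93043241, -0.36634703, -0.00923983,  0.48464785],
       [ 0.23110524, -0.60614566,  0.76103732, -0.1781809 ],
       [-0.28440445,  0.70595842,  0.64864229, -1.15250702],
       [ 0.        ,  0.    
[... 394 characters left out ...]
      [-1.93513652e-01, -1.34985411e-03,  9.81096654e-01,
        -1.13953911e+00],
       [ 0.00000000e+00,  0.00000000e+00,  0.00000000e+00,
         1.00000000e+00]])}
wrist {'intrinsics': array([[330.7895186 ,   0.        , 284.15970647],
       [  0.        , 330.7895186 , 212.84673247],
       [  0.        ,   0.        ,   1.        ]]), 'hand_eye': array([[ 9.99999825e-01, -5.43564857e-04, -2.34523132e-04,
        -3.71881658e-04],
       [-5.89073539e-04, -9.52985988e-01, -3.03013794e-01,
        -7.80775289e-02],
       [-5.87896090e-05,  3.03013879e-01, -9.52986141e-01,
        -1.42796175e-01],
       [ 0.00000000e+00,  0.00000000e+00,  0.00000000e+00,
         1.00000000e+00]])}
```

View pics/side0.png

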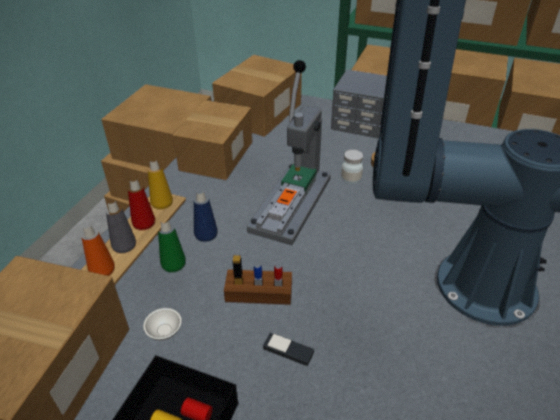

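View pics/top0.png

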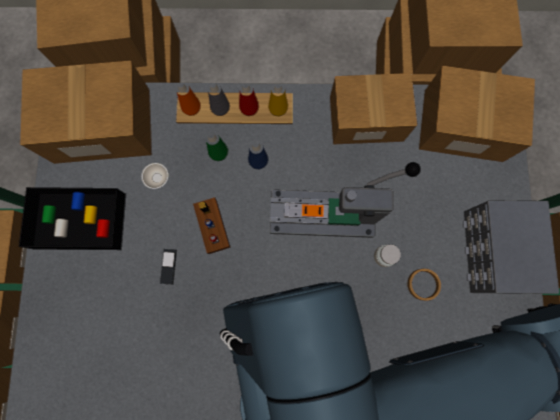

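View pics/wrist0.png

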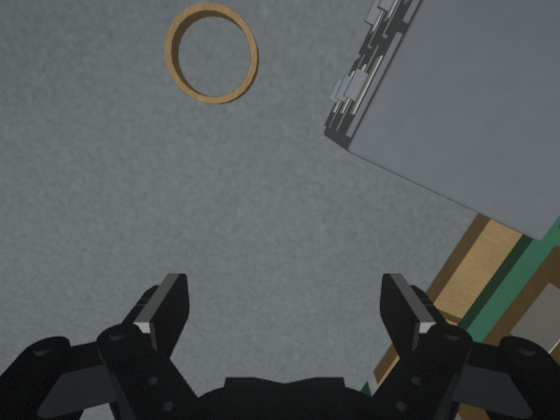

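Run:
```python
import cv2
im=cv2.imread("pics/top0.png"); a=cv2.resize(im[180:265,180:420],None,fx=3.3,fy=3.3,interpolation=cv2.INTER_CUBIC); cv2.imwrite("pics/topz.png",a)
im=cv2.imread("pics/side0.png"); a=cv2.resize(im[150:310,210:340],None,fx=3.7,fy=3.7,interpolation=cv2.INTER_CUBIC); cv2.imwrite("pics/sidez.png",a)
```

```text
(no output)
```

View pics/topz.png

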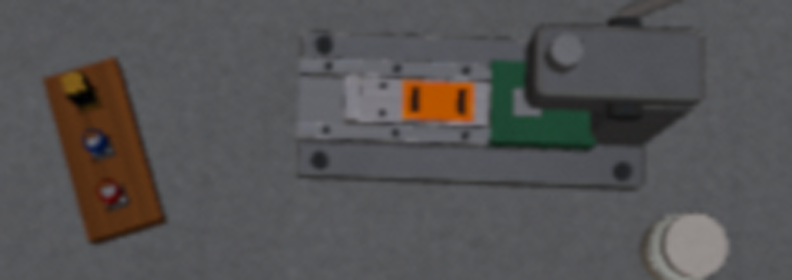

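View pics/sidez.png

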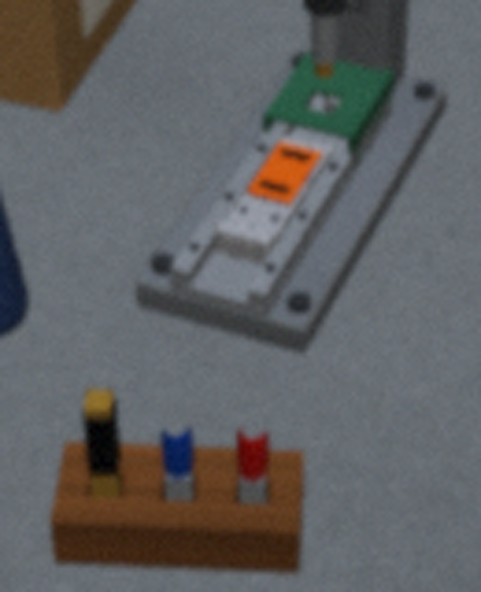

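```bash
cat > h.py <<'E'
import numpy as np
from plant import manip, eyes
from scipy.spatial.transform import Rotation as R
def cam(n,st=None):
    p=eyes.camera_params(n); K=p["intrinsics"]
    if n=="wrist":
        st=st or manip.get_state(); q=st["tcp_rot"]
        T=np.eye(4);T[:3,:3]=R.from_quat([q[1],q[2],q[3],q[0]]).as_matrix();T[:3,3]=st["ee_pos"]
        E=np.linalg.inv(T@p["hand_eye"])
    else: E=p["extrinsics"]
    return K,E
def ray(n,uv,st=None):
    K,E=cam(n,st) if not isinstance(n,tuple) else n
    d=np.array([(uv[0]-K[0,2])/K[0,0],-(uv[1]-K[1,2])/K[1,1],-1.]); M=E[:3,:3]
    return -M.T@E[:3,3], M.T@d
def onz(n,uv,z,st=None):
    c,d=ray(n,uv,st); return c+d*(z-c[2])/d[2]
def proj(n,P,st=None):
    K,E=cam(n,st) if not isinstance(n,tuple) else n
    c=E[:3,:3]@np.asarray(P)+E[:3,3]; return np.array([K[0,0]*c[0]/-c[2]+K[0,2],K[1,1]*-c[1]/-c[2]+K[1,2]])
E
python3 - <<'E'
from h import *
import cv2
np.set_printoptions(precision=4,suppress=True)
print("cam",ray("top",(0,0))[0])
im=cv2.imread("pics/top0.png")
hsv=cv2.cvtColor(im,cv2.COLOR_BGR2HSV)
m=cv2.inRange(hsv,(5,120,40),(18,255,200)); m[:, :190]=0;m[:,235:]=0;m[:190]=0;m[260:]=0
c=max(cv2.findContours(m,0,2)[0],key=cv2.contourArea)
print(cv2.minAreaRect(c), cv2.boxPoints(cv2.minAreaRect(c)))
f=lambda u,v:(u/3.3+180-.35,v/3.3+180-.35)
for nm,u,v,z in [("st",45,77,.038),("st",115,58,.038),("st",165,220,.038),("st",93,242,.038),("drift",76,82,.112),("blue",95,140,.09),("red",112,190,.09),
 ("g",490,62,.064),("g",490,145,.064),("tail",345,75,.056),("tail",345,120,.056),("pf",299,60,.048),("pf",299,140,.048)]:
    print(nm,onz("top",f(u,v),z))
g=lambda u,v:(u/3.7+210-.35,v/3.7+150-.35)
for nm,u,v,z in [("drift",100,403,.112),("st",65,445,.038),("st",302,452,.038),("st",55,525,.038),("st",298,532,.038),("tail",217,232,.056),("tail",264,248,.056),("g",265,120,.064),("g",350,143,.064)]:
    print(nm,onz("side",g(u,v),z))
E
```

```text
cam [0.298  0.0058 1.2203]
((210.99057006835938, 225.21697998046875), (51.78492736816406, 23.213932037353516), 74.05460357666016) [[192.717  203.5094]
 [215.0377 197.1321]
 [229.2641 246.9245]
 [206.9434 253.3019]]
st [0.5485 0.2569 0.038 ]
st [0.5661 0.196  0.038 ]
st [0.4234 0.1475 0.038 ]
st [0.404  0.2087 0.038 ]
drift [0.5288 0.2154 0.112 ]
blue [0.4842 0.2016 0.09  ]
red [0.4424 0.1858 0.09  ]
g [ 0.5593 -0.1314  0.064 ]
g [ 0.4869 -0.1304  0.064 ]
tail [ 0.5485 -0.0066  0.056 ]
tail [ 0.509  -0.0069  0.056 ]
pf [0.5633 0.0335 0.048 ]
pf [0.4925 0.0327 0.048 ]
drift [0.5275 0.2208 0.112 ]
st [0.5671 0.1986 0.038 ]
st [0.4265 0.1509 0.038 ]
st [0.5444 0.2592 0.038 ]
st [0.4065 0.212  0.038 ]
tail [ 0.5475 -0.0055  0.056 ]
tail [ 0.5108 -0.0014  0.056 ]
g [ 0.5588 -0.1276  0.064 ]
g [ 0.4909 -0.1237  0.064 ]
```

```bash
python3 -m jog '[{"dx":-20,"dy":-20,"dz":-10,"az":0.02},{"dx":-34,"dy":-35,"dz":-10,"az":0.02},{"dx":-34,"dy":-35,"az":0.02},{"dx":-34,"dy":-35,"az":0.02},{"dx":-34,"dy":-35,"az":0.02},{"dx":-34,"dy":-35},{"dx":-34,"dy":-35},{"dx":-34,"dy":-35}]'
```

```text
validation failed for argument at $[0]...
```

```bash
python3 -m jog '[{"ax":0,"ay":0,"az":0.02,"dx":-20,"dy":-20,"dz":-10,"hand":85},{"ax":0,"ay":0,"az":0.02,"dx":-34,"dy":-35,"dz":-10,"hand":85},{"ax":0,"ay":0,"az":0.02,"dx":-34,"dy":-35,"dz":0,"hand":85},{"ax":0,"ay":0,"az":0.02,"dx":-34,"dy":-35,"dz":0,"hand":85},{"ax":0,"ay":0,"az":0.02,"dx":-34,"dy":-35,"dz":0,"hand":85},{"ax":0,"ay":0,"az":0,"dx":-34,"dy":-35,"dz":0,"hand":85},{"ax":0,"ay":0,"az":0,"dx":-34,"dy":-35,"dz":0,"hand":85}]'
```

```text
time: 0.85
ee_pos: [0.3733, -0.2283, 0.2494]
tcp_rot: [-0.001, 0.808, -0.589, -0.001]
contact_force: [0.9, -0.5, -0.2]
opening: 0.0848
```

```bash
python3 -m jog '[{"ax":0,"ay":0,"az":0,"dx":-36,"dy":-26,"dz":0,"hand":85},{"ax":0,"ay":0,"az":0,"dx":-36,"dy":-26,"dz":0,"hand":85},{"ax":0,"ay":0,"az":0,"dx":-36,"dy":-26,"dz":0,"hand":85},{"ax":0,"ay":0,"az":0,"dx":-36,"dy":-26,"dz":0,"hand":85},{"ax":0,"ay":0,"az":0,"dx":-36,"dy":-26,"dz":0,"hand":85},{"ax":0,"ay":0,"az":0,"dx":-36,"dy":-26,"dz":0,"hand":85},{"ax":0,"ay":0,"az":0,"dx":-36,"dy":-26,"dz":0,"hand":85},{"ax":0,"ay":0,"az":0,"dx":-36,"dy":-26,"dz":10,"hand":85},{"ax":0,"ay":0,"az":0,"dx":-36,"dy":-26,"dz":10,"hand":85},{"ax":0,"ay":0,"az":0,"dx":-30,"dy":-22,"dz":5,"hand":85},{"ax":0,"ay":0,"az":0,"dx":0,"dy":0,"dz":0,"hand":85}]'
python3 - <<'E'
from h import *
import cv2,pickle
s=manip.get_state(); im=eyes.capture("wrist"); cv2.imwrite("pics/w1.png",im[:,:,::-1]); pickle.dump(s,open("w1.pkl","wb"))
E
```

```text
time: 1.95
ee_pos: [0.5115, 0.2113, 0.2244]
tcp_rot: [-0.002, 0.81, -0.587, 0.0]
contact_force: [-0.8, -1.2, -0.6]
opening: 0.0848
```

View pics/w1.png

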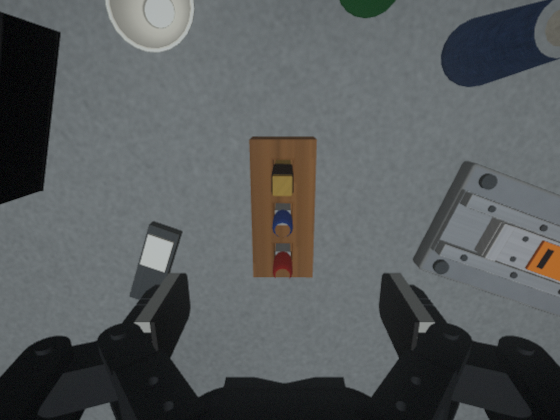

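Run:
```python
from h import *
import cv2,pickle
np.set_printoptions(precision=4,suppress=True)
im=cv2.imread("pics/w1.png"); s=pickle.load(open("w1.pkl","rb"))
a=cv2.resize(im[130:285,240:325],None,fx=3.8,fy=3.8,interpolation=cv2.INTER_CUBIC)
b=cv2.resize(im[150:310,410:560],None,fx=3.7,fy=3.7,interpolation=cv2.INTER_CUBIC)
cv2.imwrite("pics/w1z.png",np.hstack([a[:589],b[:589]]))
hsv=cv2.cvtColor(im,cv2.COLOR_BGR2HSV)
m=cv2.inRange(hsv,(18,100,60),(32,255,255));m[:150]=0;m[210:]=0;m[:,:260]=0;m[:,305:]=0
ys,xs=np.nonzero(m); print(xs.min(),xs.max(),ys.min(),ys.max(),len(xs))
c=((xs.min()+xs.max())/2,(ys.min()+ys.max())/2)
d=onz("wrist",c,.112,s);print("drift",c,d)
e=[onz("wrist",p,.038,s) for p in [(250,137.5),(316,137.5),(312.5,277.5),(253,277.5)]];print(np.array(e),np.mean(e,0))
q=s["tcp_rot"];Rm=R.from_quat([q[1],q[2],q[3],q[0]]).as_matrix();print(Rm)
print("tool delta",Rm.T@(d-s["ee_pos"]))
```

```text
272 292 160 195 505
drift (np.float64(282.0), np.float64(177.5)) [0.5358 0.2217 0.112 ]
[[0.5494 0.2595 0.038 ]
 [0.5694 0.1984 0.038 ]
 [0.4248 0.1505 0.038 ]
 [0.4042 0.2134 0.038 ]] [0.4869 0.2055 0.038 ]
[[ 0.3106 -0.9505  0.0029]
 [-0.9505 -0.3106  0.0031]
 [-0.0021 -0.0038 -1.    ]]
tool delta [-0.0021 -0.0259  0.1125]
```

View pics/w1z.png

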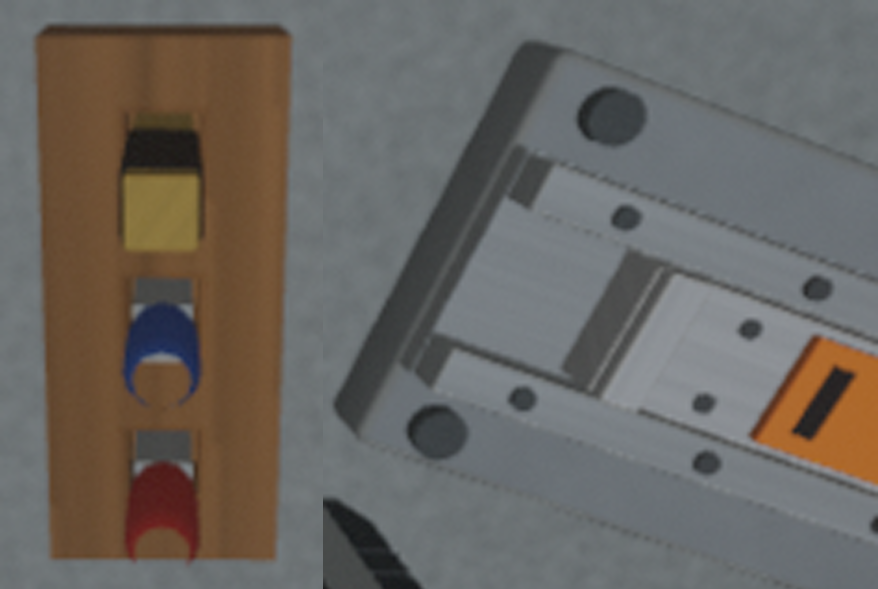

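Run:
```python
from h import *
import pickle
np.set_printoptions(precision=4,suppress=True)
s=pickle.load(open("w1.pkl","rb"))
d=onz("wrist",(282.3,184.9),.112,s);print("drift",d)
q=s["tcp_rot"];Rm=R.from_quat([q[1],q[2],q[3],q[0]]).as_matrix()
print("tool delta",Rm.T@(d-s["ee_pos"]))
f=lambda u,v:((u-323)/3.7+410-.4,v/3.7+150-.4)
for n,u,v,z in [("tail t",665,267,.056),("tail t",603,397,.056),("tail b",628,250,.034),("tail b",570,375,.034),("floor front",508,203,.034),("floor front",436,335,.034),("rail in top",545,210,.048),("rail in top",455,350,.048),("hole",626,217,.048),("hole",818,288,.048),("hole",523,398,.048),("hole",707,463,.048)]:
    print(n,onz("wrist",f(u,v),z,s))
```

```text
drift [0.5302 0.2196 0.112 ]
tool delta [-0.0018 -0.02    0.1125]
tail t [ 0.5507 -0.003   0.056 ]
tail t [ 0.5114 -0.0057  0.056 ]
tail b [ 0.5495 -0.0072  0.034 ]
tail b [ 0.5095 -0.01    0.034 ]
floor front [0.5514 0.0318 0.034 ]
floor front [0.5087 0.0333 0.034 ]
rail in top [0.5542 0.0299 0.048 ]
rail in top [0.5094 0.0347 0.048 ]
hole [0.5593 0.0081 0.048 ]
hole [ 0.5575 -0.0524  0.048 ]
hole [0.5021 0.0096 0.048 ]
hole [ 0.5002 -0.0507  0.048 ]
```

```bash
python3 -m jog '[{"ax":0,"ay":0,"az":0,"dx":-1.8,"dy":-20,"dz":0,"hand":85},{"ax":0,"ay":0,"az":0,"dx":0,"dy":0,"dz":30,"hand":60},{"ax":0,"ay":0,"az":0,"dx":0,"dy":0,"dz":40,"hand":60},{"ax":0,"ay":0,"az":0,"dx":0,"dy":0,"dz":40,"hand":60},{"ax":0,"ay":0,"az":0,"dx":0,"dy":0,"dz":30,"hand":60},{"ax":0,"ay":0,"az":0,"dx":0,"dy":0,"dz":17,"hand":60},{"ax":0,"ay":0,"az":0,"dx":0,"dy":0,"dz":0,"hand":60}]'
python3 - <<'E'
from h import *
import cv2
s=manip.get_state(); print(s["ee_pos"],s["tcp_rot"],s["opening"]);im=eyes.capture("wrist"); cv2.imwrite("pics/w2.png",im[:,:,::-1])
E
```

```text
time: 2.7
ee_pos: [0.5313, 0.2112, 0.0648]
tcp_rot: [-0.001, 0.808, -0.589, 0.002]
contact_force: [-0.5, -0.2, 0.6]
opening: 0.0602
[0.53134886 0.21121534 0.06480501] [-0.00145004  0.80813062 -0.58899692  0.00233133] 0.060223069887093125
```

View pics/w2.png

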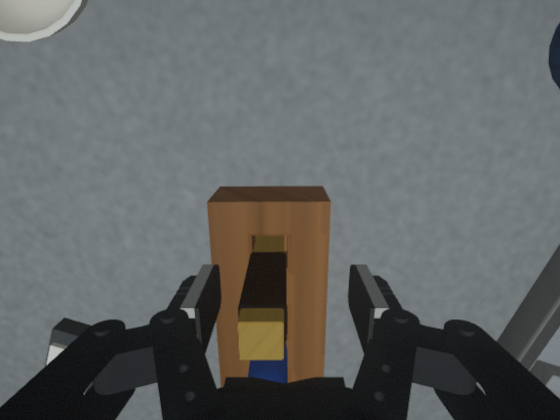

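```bash
cat >> h.py <<'E'
def goal(xyz,yaw,s=None):
    "tool rows: shift (mm) and rotvec in tool axes to reach TCP xyz, tool down, tool x at yaw deg"
    s=s or manip.get_state(); q=s["tcp_rot"];M=R.from_quat([q[1],q[2],q[3],q[0]]).as_matrix()
    c,n=np.cos(np.radians(yaw)),np.sin(np.radians(yaw))
    D=np.array([[c,n,0],[n,-c,0],[0,0,-1]])
    print("pos",s["ee_pos"].round(4),"t",round(s["time"],2),"F",s["contact_force"].round(1),"T",s["wrist_torque"].round(2),"op",round(s["opening"],4),"toolx yaw",np.degrees(np.arctan2(M[1,0],M[0,0])).round(2),"z",M[:,2].round(4))
    print("d",(M.T@(np.array(xyz)-s["ee_pos"])*1e3).round(1),"a",R.from_matrix(M.T@D).as_rotvec().round(4))
E
python3 -c "
from h import *
goal([.5302,.2196,.065],-72)"
```

```text
pos [0.5322 0.2114 0.0661] t 2.75 F [ 0.   0.  -0.2] T [ 0.04 -0.01  0.01] op 0.06 toolx yaw -72.17 z [ 7.3e-03 -1.0e-04 -1.0e+00]
d [-8.4 -0.6  1.1] a [-0.0069 -0.0023 -0.003 ]
```

```bash
python3 -m jog '[{"ax":-0.007,"ay":-0.002,"az":-0.003,"dx":-8.4,"dy":-0.6,"dz":1,"hand":60},{"ax":0,"ay":0,"az":0,"dx":0,"dy":0,"dz":0,"hand":40}]'; python3 -c "
from h import *
goal([.5302,.2196,.065],-72)"
```

```text
time: 2.95
ee_pos: [0.5317, 0.2193, 0.0677]
tcp_rot: [-0.001, 0.809, -0.588, 0.001]
contact_force: [0.2, -0.8, -0.6]
opening: 0.0467
pos [0.5317 0.2193 0.0677] t 2.95 F [ 0.2 -0.8 -0.6] T [-0.04 -0.01 -0.02] op 0.0467 toolx yaw -72.09 z [ 2.8e-03  2.0e-04 -1.0e+00]
d [-0.7  1.4  2.7] a [-0.0027 -0.0007 -0.0015]
```

```bash
python3 -m jog '[{"ax":-0.003,"ay":-0.001,"az":0,"dx":-0.5,"dy":1.4,"dz":2.5,"hand":30},{"ax":0,"ay":0,"az":0,"dx":0,"dy":0,"dz":0,"hand":24},{"ax":0,"ay":0,"az":0,"dx":0,"dy":0,"dz":0,"hand":12},{"ax":0,"ay":0,"az":0,"dx":0,"dy":0,"dz":0,"hand":12},{"ax":0,"ay":0,"az":0,"dx":0,"dy":0,"dz":0,"hand":12}]'
python3 - <<'E'
from h import *
import cv2
goal([.5302,.2196,.065],-72)
im=eyes.capture("wrist"); cv2.imwrite("pics/w3.png",im[:,:,::-1])
E
```

```text
time: 3.45
ee_pos: [0.5323, 0.2203, 0.0687]
tcp_rot: [-0.002, 0.809, -0.588, 0.002]
contact_force: [0.0, -0.6, -1.9]
opening: 0.0174
pos [0.5323 0.2203 0.0687] t 3.45 F [ 0.  -0.6 -1.9] T [0.01 0.02 0.03] op 0.0174 toolx yaw -72.02 z [ 0.0054  0.0013 -1.    ]
d [-0.   2.2  3.6] a [-0.0055 -0.0005 -0.0003]
```

View pics/w3.png

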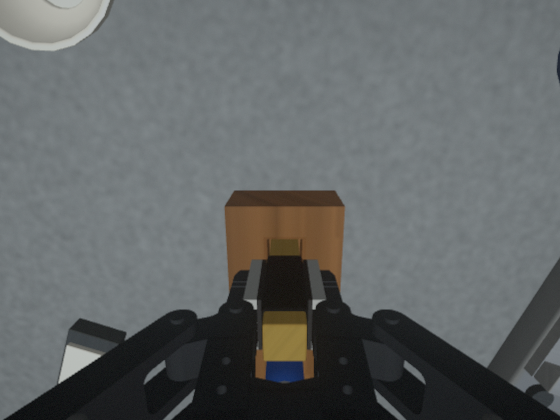

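```bash
python3 -m jog '[{"ax":-0.005,"ay":0,"az":0,"dx":0,"dy":0,"dz":-8,"hand":12},{"ax":0,"ay":0,"az":0,"dx":0,"dy":0,"dz":-15,"hand":12},{"ax":0,"ay":0,"az":0,"dx":0,"dy":0,"dz":-25,"hand":12},{"ax":0,"ay":0,"az":0,"dx":0,"dy":0,"dz":-35,"hand":12},{"ax":0,"ay":0,"az":0,"dx":0,"dy":0,"dz":-25,"hand":12},{"ax":0,"ay":0,"az":0,"dx":0,"dy":0,"dz":0,"hand":12}]'; python3 -c "
from h import *
goal([.533,.02,.17],-91.7)"
```

```text
time: 4.1
ee_pos: [0.5323, 0.2202, 0.1842]
tcp_rot: [0.0, 0.809, -0.588, 0.0]
contact_force: [0.4, 0.2, -1.5]
opening: 0.0172
pos [0.5323 0.2202 0.1842] t 4.1 F [ 0.4  0.2 -1.5] T [-0.03 -0.07 -0.05] op 0.0172 toolx yaw -72.03 z [ 3.e-04 -4.e-04 -1.e+00]
d [190.7  61.1  14.2] a [-2.000e-04 -5.000e-04  3.434e-01]
```

```bash
python3 -m jog '[{"ax":0,"ay":0,"az":0,"dx":24,"dy":7.6,"dz":2,"hand":12},{"ax":0,"ay":0,"az":0,"dx":38,"dy":12,"dz":3,"hand":12},{"ax":0,"ay":0,"az":0,"dx":38,"dy":12,"dz":3,"hand":12},{"ax":0,"ay":0,"az":0,"dx":38,"dy":12,"dz":3,"hand":12},{"ax":0,"ay":0,"az":0,"dx":34,"dy":11,"dz":3,"hand":12},{"ax":0,"ay":0,"az":0,"dx":20,"dy":6.5,"dz":1,"hand":12},{"ax":0,"ay":0,"az":0.115,"dx":0,"dy":0,"dz":0,"hand":12},{"ax":0,"ay":0,"az":0.115,"dx":0,"dy":0,"dz":0,"hand":12},{"ax":0,"ay":0,"az":0.113,"dx":0,"dy":0,"dz":0,"hand":12},{"ax":0,"ay":0,"az":0,"dx":0,"dy":0,"dz":0,"hand":12}]'
python3 - <<'E'
from h import *
import cv2,pickle
goal([.531,.015,.094],-91.7)
s=manip.get_state();pickle.dump(s,open("w4.pkl","wb"))
im=eyes.capture("wrist"); cv2.imwrite("pics/w4.png",im[:,:,::-1])
im=eyes.capture("side"); cv2.imwrite("pics/s4.png",cv2.resize(im[120:280,200:400,::-1],None,fx=3.7,fy=3.7,interpolation=2))
E
```

```text
time: 5.1
ee_pos: [0.5291, 0.0113, 0.1636]
tcp_rot: [-0.001, -0.692, 0.721, 0.002]
contact_force: [-0.5, 1.3, -2.2]
opening: 0.0171
pos [0.5291 0.0113 0.1636] t 5.1 F [-0.5  1.3 -2.2] T [-0.01  0.03  0.03] op 0.0171 toolx yaw -92.34 z [-0.0051  0.0015 -1.    ]
d [-3.7 -2.1 69.6] a [ 0.0052  0.0014 -0.0112]
```

View pics/w4.png

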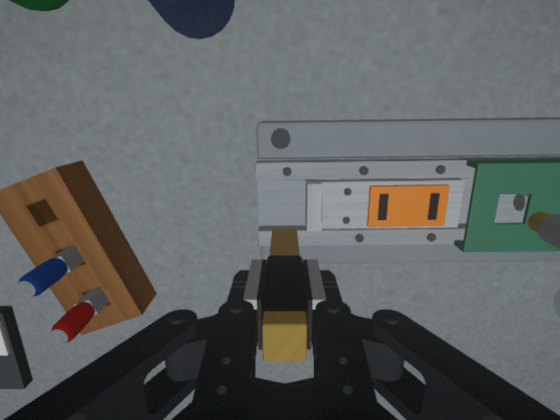

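View pics/s4.png

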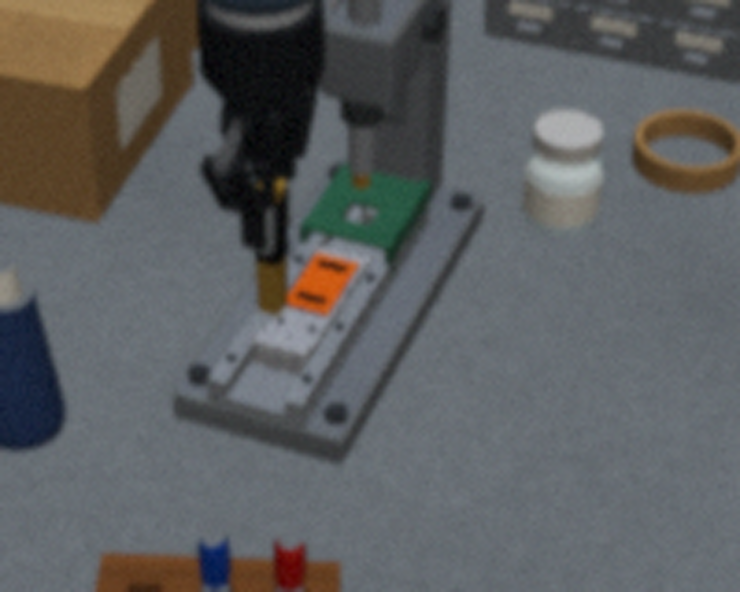

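Run:
```python
import cv2,numpy as np
im=cv2.imread("pics/w4.png")
a=cv2.resize(im[150:270,250:370],None,fx=4,fy=4,interpolation=cv2.INTER_CUBIC)
b=cv2.resize(im[180:260,0:80],None,fx=4,fy=4,interpolation=cv2.INTER_CUBIC)
c=cv2.resize(im[150:270,440:520],None,fx=4,fy=4,interpolation=cv2.INTER_CUBIC)
b=cv2.copyMakeBorder(b,0,160,0,0,0)[:480]
cv2.imwrite("pics/w4z.png",np.hstack([a,c]));cv2.imwrite("pics/w4h.png",b)
```

```text
(no output)
```

View pics/w4z.png

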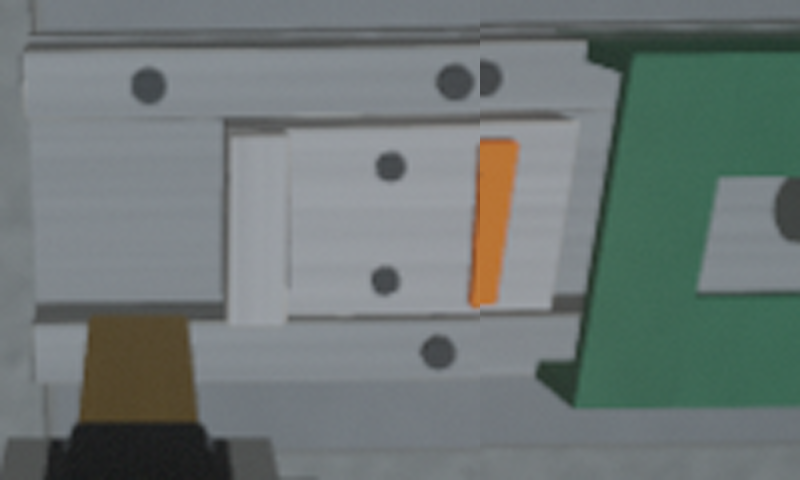

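View pics/w4h.png

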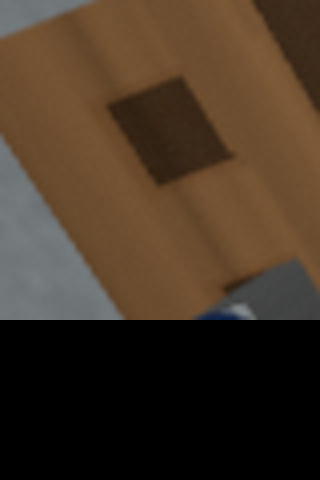

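Run:
```python
from h import *
import pickle
np.set_printoptions(precision=4,suppress=True)
s=pickle.load(open("w4.pkl","rb"));W=cam("wrist",s)
h=[onz(W,(u/4-.4,v/4+179.6),.038) for u,v in [(107,104),(182,75),(233,157),(160,186)]];print(np.array(h),"hole",np.mean(h,0))
f=lambda u,v:(u/4+250-.4,v/4+150-.4)
g=lambda u,v:((u-480)/4+440-.4,v/4+150-.4)
for n,p,z in [("tail t",f(231,135),.056),("tail t",f(231,322),.056),("hole",f(148,86),.048),("hole",f(455,82),.048),("hole",f(437,352),.048),("nose",g(575,118),.05),("nose",g(553,310),.05),("g",g(634,52),.064),("g",g(577,406),.064)]: print(n,onz(W,p,z))
# foot, tool coords at different depth z below TCP
p=eyes.camera_params("wrist");K=p["intrinsics"];H=p["hand_eye"]
for uv in [f(90,318),f(188,318)]:
    d=H[:3,:3]@np.array([(uv[0]-K[0,2])/K[0,0],-(uv[1]-K[1,2])/K[1,1],-1]);c=H[:3,3]
    for z in (.050,.053,.056): print("foot tool",c+d*(z-c[2])/d[2])
for uv in [(264.5,359),(306,359)]:
    d=H[:3,:3]@np.array([(uv[0]-K[0,2])/K[0,0],-(uv[1]-K[1,2])/K[1,1],-1]);c=H[:3,3]
    for z in (-.050,-.047,-.044): print("top tool",c+d*(z-c[2])/d[2])
```

```text
[[0.5361 0.2301 0.038 ]
 [0.5418 0.2125 0.038 ]
 [0.5233 0.2064 0.038 ]
 [0.5174 0.2238 0.038 ]] hole [0.5297 0.2182 0.038 ]
tail t [ 0.55   -0.0068  0.056 ]
tail t [ 0.5114 -0.0061  0.056 ]
hole [0.5587 0.0089 0.048 ]
hole [ 0.5571 -0.0515  0.048 ]
hole [ 0.4999 -0.0496  0.048 ]
nose [ 0.5471 -0.1299  0.05  ]
nose [ 0.5068 -0.1304  0.05  ]
g [ 0.5624 -0.1315  0.064 ]
g [ 0.4916 -0.1301  0.064 ]
foot tool [-0.008 -0.006  0.05 ]
foot tool [-0.0081 -0.0048  0.053 ]
foot tool [-0.0082 -0.0037  0.056 ]
foot tool [ 0.0072 -0.006   0.05  ]
foot tool [ 0.0073 -0.0048  0.053 ]
foot tool [ 0.0075 -0.0037  0.056 ]
top tool [-0.0072  0.0042 -0.05  ]
top tool [-0.0075  0.0068 -0.047 ]
top tool [-0.0077  0.0095 -0.044 ]
top tool [ 0.007   0.0042 -0.05  ]
top tool [ 0.0072  0.0068 -0.047 ]
top tool [ 0.0075  0.0095 -0.044 ]
```

```bash
python3 -m jog '[{"ax":0.005,"ay":0.0014,"az":-0.011,"dx":-4.5,"dy":-4,"dz":0,"hand":12},{"ax":0,"ay":0,"az":0,"dx":0,"dy":0,"dz":15,"hand":12},{"ax":0,"ay":0,"az":0,"dx":0,"dy":0,"dz":15,"hand":12},{"ax":0,"ay":0,"az":0,"dx":0,"dy":0,"dz":8,"hand":12},{"ax":0,"ay":0,"az":0,"dx":0,"dy":0,"dz":0,"hand":12}]'; python3 -c "
from h import *
goal([.533,.015,.093],-91.7)"
```

```text
time: 5.7
ee_pos: [0.5349, 0.0178, 0.1249]
tcp_rot: [0.001, -0.703, 0.711, -0.001]
contact_force: [-0.2, -0.3, -1.6]
opening: 0.0172
pos [0.5349 0.0178 0.1249] t 5.7 F [-0.2 -0.3 -1.6] T [-0.03 -0.04 -0.01] op 0.0172 toolx yaw -90.71 z [ 2.8e-03 -1.0e-04 -1.0e+00]
d [ 2.9  1.9 31.9] a [-0.0028 -0.0001  0.0172]
```

```bash
python3 -m jog '[{"ax":-0.003,"ay":0,"az":0.017,"dx":1,"dy":2,"dz":0,"hand":12},{"ax":0,"ay":0,"az":0,"dx":0,"dy":0,"dz":10,"hand":12},{"ax":0,"ay":0,"az":0,"dx":0,"dy":0,"dz":10,"hand":12},{"ax":0,"ay":0,"az":0,"dx":0,"dy":0,"dz":8,"hand":12},{"ax":0,"ay":0,"az":0,"dx":0,"dy":0,"dz":0,"hand":12}]'; python3 -c "
from h import *
goal([.533,.015,.093],-91.7)"
```

```text
time: 6.2
ee_pos: [0.5338, 0.0169, 0.096]
tcp_rot: [0.001, -0.697, 0.717, -0.001]
contact_force: [0.9, -0.3, -1.7]
opening: 0.0173
pos [0.5338 0.0169 0.096 ] t 6.2 F [ 0.9 -0.3 -1.7] T [0.01 0.01 0.01] op 0.0173 toolx yaw -91.66 z [ 2.e-03 -5.e-04 -1.e+00]
d [2.  0.7 3. ] a [-0.002  -0.0004  0.0007]
```

```bash
python3 -m jog '[{"ax":-0.002,"ay":0,"az":0,"dx":0,"dy":0.7,"dz":3,"hand":12},{"ax":0,"ay":0,"az":0,"dx":0,"dy":0,"dz":0.5,"hand":12}]'
python3 - <<'E'
from h import *
import cv2,pickle
goal([.533,.010,.093],-91.7)
s=manip.get_state();pickle.dump(s,open("w5.pkl","wb"))
im=eyes.capture("wrist"); cv2.imwrite("pics/w5.png",im[:,:,::-1])
im=eyes.capture("side"); cv2.imwrite("pics/s5.png",cv2.resize(im[120:280,200:400,::-1],None,fx=3.7,fy=3.7,interpolation=2))
E
```

```text
time: 6.4
ee_pos: [0.5329, 0.0169, 0.092]
tcp_rot: [-0.0, -0.697, 0.717, 0.0]
contact_force: [0.8, -0.1, -2.1]
opening: 0.017
pos [0.5329 0.0169 0.092 ] t 6.4 F [ 0.8 -0.1 -2.1] T [0.   0.02 0.04] op 0.017 toolx yaw -91.66 z [-7.e-04 -3.e-04 -1.e+00]
d [ 6.9 -0.3 -1. ] a [ 0.0006 -0.0003  0.0007]
```

View pics/w5.png

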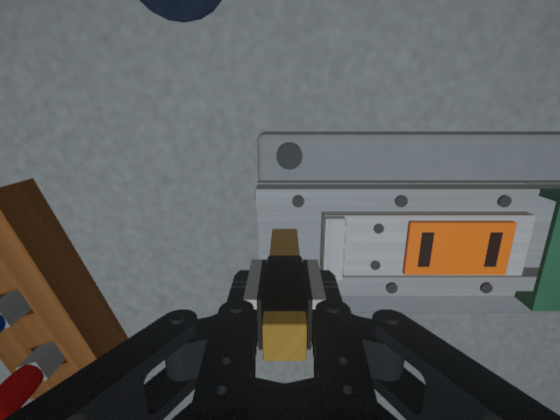

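View pics/s5.png

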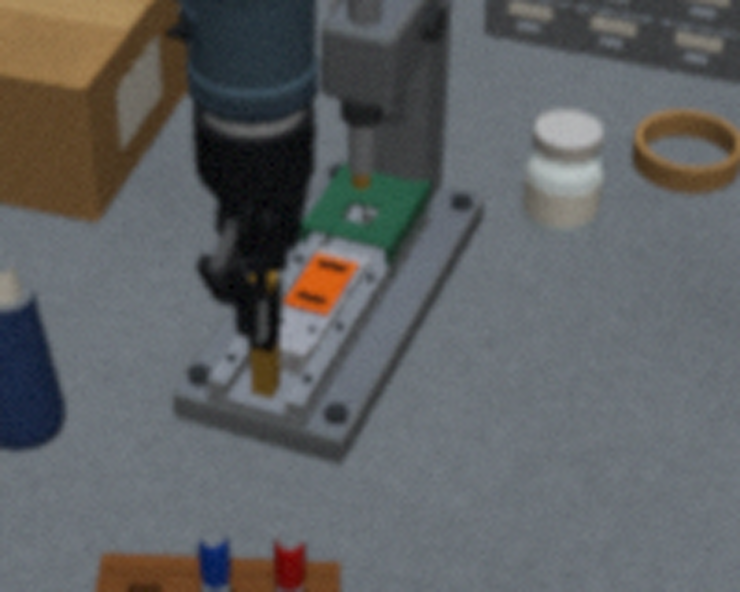

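```bash
python3 -m jog '[{"ax":0,"ay":0,"az":0,"dx":2,"dy":0,"dz":-1,"hand":12},{"ax":0,"ay":0,"az":0,"dx":2,"dy":0,"dz":0,"hand":12},{"ax":0,"ay":0,"az":0,"dx":2,"dy":0,"dz":0,"hand":12},{"ax":0,"ay":0,"az":0,"dx":2,"dy":0,"dz":0,"hand":12},{"ax":0,"ay":0,"az":0,"dx":1.5,"dy":0,"dz":0,"hand":12},{"ax":0,"ay":0,"az":0,"dx":1,"dy":0,"dz":0,"hand":12}]'; python3 -c "
from h import *
goal([.533,.000,.093],-91.7)"
```

```text
time: 7.1
ee_pos: [0.534, 0.0052, 0.0949]
tcp_rot: [0.001, -0.697, 0.717, -0.001]
contact_force: [-0.3, 0.3, -1.8]
opening: 0.0175
pos [0.534  0.0052 0.0949] t 7.1 F [-0.3  0.3 -1.8] T [ 0.02 -0.03  0.02] op 0.0175 toolx yaw -91.66 z [ 0.0028 -0.0011 -1.    ]
d [5.2 0.9 1.9] a [-0.0028 -0.001   0.0007]
```

```bash
python3 -m jog '[{"ax":-0.003,"ay":-0.001,"az":0,"dx":1,"dy":0.9,"dz":1.8,"hand":12},{"ax":-0.0005,"ay":0,"az":0,"dx":1,"dy":0.1,"dz":0.3,"hand":12},{"ax":-0.0005,"ay":0,"az":0,"dx":1,"dy":0.1,"dz":0.3,"hand":12},{"ax":-0.0005,"ay":0,"az":0,"dx":1,"dy":0.1,"dz":0.3,"hand":12},{"ax":-0.0005,"ay":0,"az":0,"dx":1,"dy":0.1,"dz":0.3,"hand":12}]'; python3 -c "
from h import *
goal([.533,.000,.093],-91.7)"
```

```text
time: 7.6
ee_pos: [0.5324, 0.0005, 0.0916]
tcp_rot: [-0.0, -0.697, 0.717, 0.001]
contact_force: [0.2, 2.0, -0.3]
opening: 0.0171
pos [5.324e-01 5.000e-04 9.160e-02] t 7.6 F [ 0.2  2.  -0.3] T [ 0.51 -0.03  0.03] op 0.0171 toolx yaw -91.68 z [-0.0026  0.0017 -1.    ]
d [ 0.5 -0.6 -1.4] a [0.0026 0.0016 0.0004]
```

```bash
python3 -m jog '[{"ax":0.0026,"ay":0.0016,"az":0,"dx":1,"dy":-0.6,"dz":-1.0,"hand":12},{"ax":-0.0005,"ay":0,"az":0,"dx":2,"dy":0,"dz":0.2,"hand":12},{"ax":-0.0005,"ay":0,"az":0,"dx":2,"dy":0,"dz":0.2,"hand":12},{"ax":-0.0005,"ay":0,"az":0,"dx":2,"dy":0,"dz":0.2,"hand":12},{"ax":-0.0005,"ay":0,"az":0,"dx":2,"dy":0,"dz":0.2,"hand":12},{"ax":-0.0005,"ay":0,"az":0,"dx":2,"dy":0,"dz":0.2,"hand":12}]'; python3 -c "
from h import *
goal([.533,-.03,.093],-91.7)"
```

```text
time: 8.2
ee_pos: [0.5328, -0.0105, 0.0918]
tcp_rot: [-0.0, -0.697, 0.717, 0.001]
contact_force: [0.2, 1.9, 0.4]
opening: 0.0172
pos [ 0.5328 -0.0105  0.0918] t 8.2 F [0.2 1.9 0.4] T [ 0.47 -0.04  0.01] op 0.0172 toolx yaw -91.65 z [-0.0024  0.0011 -1.    ]
d [19.5 -0.8 -1.2] a [0.0024 0.0011 0.0008]
```

```bash
python3 -m jog '[{"ax":0.0024,"ay":0.0011,"az":0,"dx":2,"dy":-0.2,"dz":-2,"hand":12},{"ax":0,"ay":0,"az":0,"dx":2,"dy":0,"dz":0,"hand":12},{"ax":0,"ay":0,"az":0,"dx":2,"dy":0,"dz":0,"hand":12},{"ax":0,"ay":0,"az":0,"dx":2,"dy":0,"dz":0,"hand":12},{"ax":0,"ay":0,"az":0,"dx":2,"dy":0,"dz":0,"hand":12},{"ax":0,"ay":0,"az":0,"dx":2,"dy":0,"dz":0.2,"hand":12},{"ax":0,"ay":0,"az":0,"dx":2,"dy":0,"dz":0.2,"hand":12}]'; python3 -c "
from h import *
goal([.532,-.04,.0935],-91.7)"
```

```text
time: 8.9
ee_pos: [0.5324, -0.026, 0.0934]
tcp_rot: [-0.0, -0.697, 0.717, -0.0]
contact_force: [0.5, 2.8, 0.0]
opening: 0.0172
pos [ 0.5324 -0.026   0.0934] t 8.9 F [0.5 2.8 0. ] T [ 0.5  -0.06 -0.03] op 0.0172 toolx yaw -91.67 z [-2.e-04 -2.e-04 -1.e+00]
d [14.  -0.  -0.1] a [ 0.0002 -0.0002  0.0005]
```

Stop may come from y ≈ -0.040 on; go gentler from here.

```bash
python3 -m jog '[{"ax":0,"ay":0,"az":0,"dx":2,"dy":0,"dz":0.1,"hand":12},{"ax":0,"ay":0,"az":0,"dx":2,"dy":0,"dz":0.1,"hand":12},{"ax":0,"ay":0,"az":0,"dx":1.5,"dy":0,"dz":0.1,"hand":12},{"ax":0,"ay":0,"az":0,"dx":1,"dy":0,"dz":0.1,"hand":12},{"ax":0,"ay":0,"az":0,"dx":1,"dy":0,"dz":0.1,"hand":12}]'
python3 - <<'E'
from h import *
import cv2,pickle
goal([.532,-.045,.0935],-91.7)
s=manip.get_state();pickle.dump(s,open("w6.pkl","wb"))
im=eyes.capture("wrist"); cv2.imwrite("pics/w6.png",im[:,:,::-1])
E
```

```text
time: 9.4
ee_pos: [0.5323, -0.0342, 0.093]
tcp_rot: [-0.0, -0.697, 0.717, -0.0]
contact_force: [-0.7, 2.9, 0.2]
opening: 0.0172
pos [ 0.5323 -0.0342  0.093 ] t 9.4 F [-0.7  2.9  0.2] T [ 0.49 -0.05 -0.03] op 0.0172 toolx yaw -91.68 z [ 1.e-04 -1.e-04 -1.e+00]
d [10.8 -0.1 -0.5] a [-0.0001 -0.0001  0.0003]
```

View pics/w6.png

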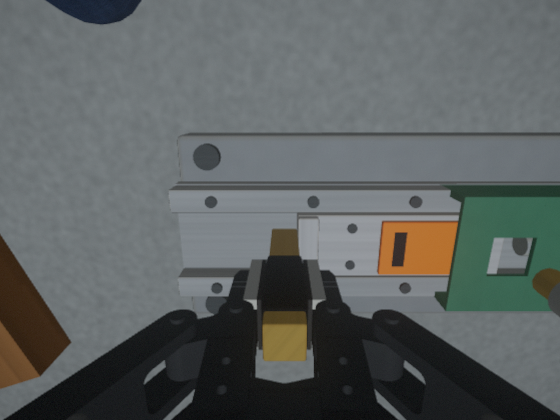

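```bash
python3 -m jog '[{"ax":0,"ay":0,"az":0,"dx":1,"dy":0,"dz":-0.3,"hand":12},{"ax":0,"ay":0,"az":0,"dx":1,"dy":0,"dz":0.1,"hand":12},{"ax":0,"ay":0,"az":0,"dx":1,"dy":0,"dz":0.1,"hand":12},{"ax":0,"ay":0,"az":0,"dx":1,"dy":0,"dz":0.1,"hand":12}]'; python3 -m jog '[{"ax":0,"ay":0,"az":0,"dx":1,"dy":0,"dz":0,"hand":12},{"ax":0,"ay":0,"az":0,"dx":1,"dy":0,"dz":0.1,"hand":12}]'; python3 -c "
from h import *
goal([.532,-.045,.0935],-91.7)"
```

```text
time: 9.85
ee_pos: [0.532, -0.0385, 0.0928]
tcp_rot: [-0.0, -0.697, 0.717, 0.0]
contact_force: [0.4, 3.6, -1.8]
opening: 0.0174
time: 10.05
ee_pos: [0.5319, -0.0407, 0.0927]
tcp_rot: [-0.0, -0.697, 0.717, 0.0]
contact_force: [-0.4, 2.3, -0.2]
opening: 0.0173
pos [ 0.5319 -0.0407  0.0927] t 10.05 F [-0.4  2.3 -0.2] T [ 0.48 -0.02  0.01] op 0.0173 toolx yaw -91.67 z [-2.e-04 -2.e-04 -1.e+00]
d [ 4.3 -0.2 -0.8] a [ 0.0002 -0.0002  0.0006]
```

```bash
python3 -m jog '[{"ax":0,"ay":0,"az":0,"dx":1,"dy":0,"dz":-0.3,"hand":12},{"ax":0,"ay":0,"az":0,"dx":1,"dy":0,"dz":0,"hand":12}]'|grep -E "pos|force"; python3 -m jog '[{"ax":0,"ay":0,"az":0,"dx":1,"dy":0,"dz":0,"hand":12},{"ax":0,"ay":0,"az":0,"dx":1,"dy":0,"dz":0,"hand":12}]'|grep -E "pos|force"
```

```text
ee_pos: [0.5317, -0.0429, 0.0929]
contact_force: [0.5, 3.2, -0.3]
ee_pos: [0.5317, -0.0451, 0.0929]
contact_force: [-0.6, 1.9, -1.4]
```

```bash
python3 -m jog '[{"ax":0,"ay":0,"az":0,"dx":0.8,"dy":0,"dz":0,"hand":12},{"ax":0,"ay":0,"az":0,"dx":0.8,"dy":0,"dz":0,"hand":12}]'|grep -E "pos|force"
```

```text
ee_pos: [0.5316, -0.0469, 0.0929]
contact_force: [0.0, 2.3, -1.3]
```

```bash
python3 -m jog '[{"ax":0,"ay":0,"az":0,"dx":0.8,"dy":0,"dz":0,"hand":12},{"ax":0,"ay":0,"az":0,"dx":0.8,"dy":0,"dz":0,"hand":12}]'|grep -E "pos|force"
```

```text
ee_pos: [0.5316, -0.048, 0.0929]
contact_force: [0.6, 6.7, 1.1]
```

```bash
python3 -m jog '[{"ax":0,"ay":0,"az":0,"dx":0.5,"dy":0,"dz":0,"hand":12}]'|grep -E "pos|force"
```

```text
ee_pos: [0.5315, -0.048, 0.0929]
contact_force: [0.9, 4.7, -1.6]
```

```bash
python3 -m jog '[{"ax":0,"ay":0,"az":0,"dx":0.5,"dy":0,"dz":0,"hand":12}]'|grep -E "pos|force"
```

```text
ee_pos: [0.5316, -0.0481, 0.0929]
contact_force: [-0.7, 5.4, -1.5]
```

```bash
python3 -m jog '[{"ax":0,"ay":0,"az":0,"dx":0.9,"dy":0,"dz":0,"hand":12}]'|grep -E "pos|force"
```

```text
ee_pos: [0.5315, -0.0482, 0.0929]
contact_force: [0.5, 7.3, 0.4]
```

```bash
python3 -m jog '[{"ax":0,"ay":0,"az":0,"dx":0.8,"dy":0,"dz":0,"hand":12}]'|grep -E "pos|force"
python3 - <<'E'
from h import *
import cv2,pickle
s=manip.get_state();pickle.dump(s,open("w7.pkl","wb"))
im=eyes.capture("wrist"); cv2.imwrite("pics/w7.png",im[:,:,::-1])
goal([.532,-.03,.0935],-91.7)
E
```

```text
ee_pos: [0.5316, -0.0483, 0.093]
contact_force: [0.4, 6.5, -0.7]
pos [ 0.5315 -0.0482  0.0929] t 11.3 F [ 0.5  7.2 -0.6] T [ 1.35 -0.15 -0.  ] op 0.017 toolx yaw -91.71 z [-3.0e-04  5.8e-03 -1.0e+00]
d [-18.3   0.1  -0.5] a [ 0.0005  0.0058 -0.0001]
```

View pics/w7.png

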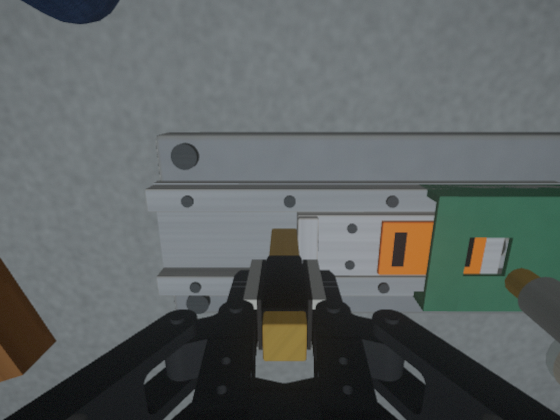

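```bash
python3 -m jog '[{"ax":0,"ay":0,"az":0,"dx":1.1,"dy":0,"dz":0,"hand":12}]'|grep -E "pos|force"; python3 -m jog '[{"ax":0,"ay":0,"az":0,"dx":-1,"dy":0,"dz":0,"hand":12},{"ax":0,"ay":0,"az":0,"dx":-3,"dy":0,"dz":-0.5,"hand":12},{"ax":0,"ay":0,"az":0,"dx":-6,"dy":0,"dz":0,"hand":12},{"ax":0,"ay":0,"az":0,"dx":-8,"dy":0,"dz":0,"hand":12},{"ax":0,"ay":0,"az":0,"dx":0,"dy":0,"dz":0,"hand":12}]'
python3 - <<'E'
from h import *
import cv2,pickle
s=manip.get_state();pickle.dump(s,open("w8.pkl","wb"))
im=eyes.capture("wrist"); cv2.imwrite("pics/w8.png",im[:,:,::-1])
goal([.532,-.03,.0935],-91.7)
E
```

```text
ee_pos: [0.5315, -0.0484, 0.093]
contact_force: [1.1, 7.7, -0.6]
time: 11.9
ee_pos: [0.5322, -0.0312, 0.0936]
tcp_rot: [0.001, -0.697, 0.718, 0.001]
contact_force: [0.9, -0.1, -2.3]
opening: 0.0173
pos [ 0.5322 -0.0316  0.0936] t 11.95 F [-0.3  0.  -2. ] T [ 0.04 -0.02  0.  ] op 0.0172 toolx yaw -91.7 z [-1.0e-04  3.2e-03 -1.0e+00]
d [-1.6  0.2  0.1] a [0.0002 0.0032 0.0001]
```

View pics/w8.png

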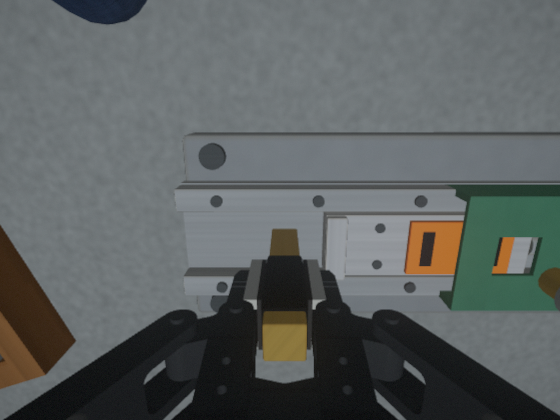

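```bash
python3 -m jog '[{"ax":0,"ay":0.003,"az":0,"dx":0,"dy":0,"dz":-10,"hand":12},{"ax":0,"ay":0,"az":0,"dx":0,"dy":0,"dz":-25,"hand":12},{"ax":0,"ay":0,"az":0,"dx":0,"dy":0,"dz":-35,"hand":12},{"ax":0,"ay":0,"az":0,"dx":0,"dy":0,"dz":-20,"hand":12},{"ax":0,"ay":0,"az":-0.115,"dx":0,"dy":0,"dz":0,"hand":12},{"ax":0,"ay":0,"az":-0.115,"dx":0,"dy":0,"dz":0,"hand":12},{"ax":0,"ay":0,"az":-0.114,"dx":0,"dy":0,"dz":0,"hand":12},{"ax":0,"ay":0,"az":0,"dx":0,"dy":0,"dz":0,"hand":12}]'
python3 - <<'E'
from h import *
goal([.532,.220,.18],-72)
E
```

```text
time: 12.75
ee_pos: [0.5331, -0.0328, 0.1933]
tcp_rot: [0.0, 0.813, -0.583, 0.003]
contact_force: [0.4, 0.3, -1.3]
opening: 0.0173
pos [ 0.5331 -0.0328  0.1933] t 12.75 F [ 0.4  0.3 -1.3] T [ 0.01  0.   -0.02] op 0.0173 toolx yaw -71.3 z [ 0.0039 -0.0038 -1.    ]
d [-239.9  -80.    12.3] a [-0.0025 -0.0048  0.0123]
```

```bash
python3 -m jog '[{"ax":-0.0025,"ay":-0.005,"az":0.012,"dx":-18,"dy":-6,"dz":0,"hand":12},{"ax":0,"ay":0,"az":0,"dx":-36,"dy":-12,"dz":1,"hand":12},{"ax":0,"ay":0,"az":0,"dx":-39,"dy":-13,"dz":2,"hand":12},{"ax":0,"ay":0,"az":0,"dx":-39,"dy":-13,"dz":2,"hand":12},{"ax":0,"ay":0,"az":0,"dx":-39,"dy":-13,"dz":2,"hand":12},{"ax":0,"ay":0,"az":0,"dx":-36,"dy":-12,"dz":2,"hand":12},{"ax":0,"ay":0,"az":0,"dx":-20,"dy":-7,"dz":1,"hand":12},{"ax":0,"ay":0,"az":0,"dx":-7,"dy":-3,"dz":1,"hand":12},{"ax":0,"ay":0,"az":0,"dx":0,"dy":0,"dz":0,"hand":12}]'
python3 - <<'E'
from h import *
goal([.532,.220,.15],-72)
E
```

```text
time: 13.65
ee_pos: [0.5404, 0.2205, 0.1857]
tcp_rot: [-0.0, 0.799, -0.601, 0.003]
contact_force: [0.1, -0.4, -0.8]
opening: 0.0171
pos [0.5404 0.2205 0.1857] t 13.65 F [ 0.1 -0.4 -0.8] T [-0.04 -0.04  0.01] op 0.0171 toolx yaw -73.93 z [ 0.0049 -0.0028 -1.    ]
d [-2.   8.3 35.6] a [-0.0039 -0.0041 -0.0337]
```

```bash
python3 -m jog '[{"ax":-0.004,"ay":-0.004,"az":-0.034,"dx":-2,"dy":8.3,"dz":0,"hand":12},{"ax":0,"ay":0,"az":0,"dx":0,"dy":0,"dz":25,"hand":12},{"ax":0,"ay":0,"az":0,"dx":0,"dy":0,"dz":25,"hand":12},{"ax":0,"ay":0,"az":0,"dx":0,"dy":0,"dz":12,"hand":12},{"ax":0,"ay":0,"az":0,"dx":0,"dy":0,"dz":0,"hand":12}]'
python3 - <<'E'
from h import *
goal([.532,.220,.11],-72)
E
```

```text
time: 14.15
ee_pos: [0.5338, 0.214, 0.124]
tcp_rot: [0.0, 0.806, -0.591, 0.002]
contact_force: [-0.2, -0.3, -0.9]
opening: 0.0172
pos [0.5338 0.214  0.124 ] t 14.15 F [-0.2 -0.3 -0.9] T [ 0.    0.01 -0.  ] op 0.0172 toolx yaw -72.52 z [ 0.0028 -0.0023 -1.    ]
d [-6.4 -0.  14. ] a [-0.002 -0.003 -0.009]
```

```bash
python3 -m jog '[{"ax":-0.002,"ay":-0.003,"az":-0.009,"dx":-6.4,"dy":0,"dz":8,"hand":12},{"ax":0,"ay":0,"az":0,"dx":0,"dy":0,"dz":2,"hand":12},{"ax":0,"ay":0,"az":0,"dx":0,"dy":0,"dz":1,"hand":12}]'
python3 - <<'E'
from h import *
import cv2,pickle
goal([.532,.220,.0985],-72)
s=manip.get_state();pickle.dump(s,open("w9.pkl","wb"))
im=eyes.capture("wrist"); cv2.imwrite("pics/w9.png",im[:,:,::-1])
cv2.imwrite("pics/w9z.png",cv2.resize(im[160:300,220:360,::-1],None,fx=4,fy=4,interpolation=2))
im=eyes.capture("side"); cv2.imwrite("pics/s9.png",cv2.resize(im[200:310,190:330,::-1],None,fx=4,fy=4,interpolation=2))
E
```

```text
time: 14.45
ee_pos: [0.5336, 0.2194, 0.1146]
tcp_rot: [-0.001, 0.808, -0.589, 0.001]
contact_force: [0.6, 0.1, -1.1]
opening: 0.0172
pos [0.5336 0.2194 0.1146] t 14.45 F [ 0.6  0.1 -1.1] T [-0.02 -0.06 -0.03] op 0.0172 toolx yaw -72.11 z [ 2.7e-03  5.0e-04 -1.0e+00]
d [-1.1  1.4 16.1] a [-0.0027 -0.0004 -0.002 ]
```

View pics/w9z.png

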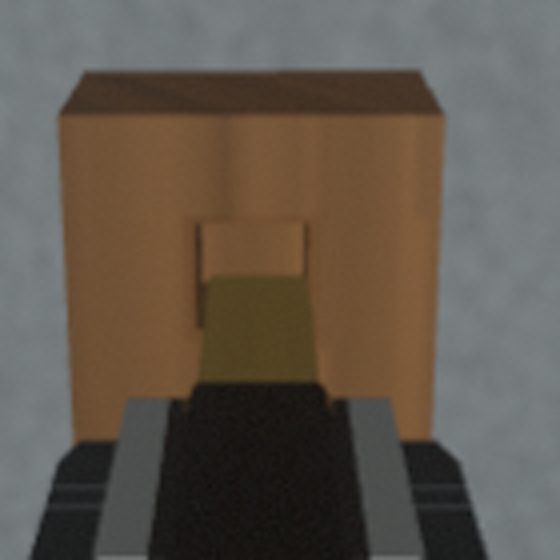

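View pics/s9.png

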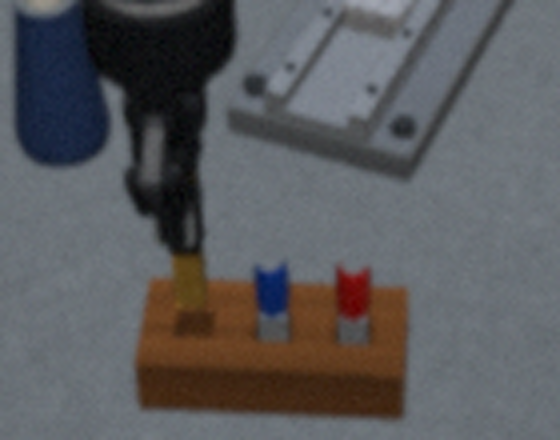

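Run:
```python
from h import *
p=eyes.camera_params("wrist");K=p["intrinsics"];H=p["hand_eye"]
def tz(uz,z):
    uv=(uz[0]/4+220-.4,uz[1]/4+160-.4)
    d=H[:3,:3]@np.array([(uv[0]-K[0,2])/K[0,0],-(uv[1]-K[1,2])/K[1,1],-1]);c=H[:3,3]
    return (c+d*(z-c[2])/d[2]).round(4)
zt=.1146-.038
print("hole far",tz((199,220),zt),tz((306,220),zt)); print("hole left edge near bottom",tz((201,325),zt))
for z in (.053,.055,.057): print(z,"foot far",tz((208,276),z),tz((307,276),z))
print("stand far",tz((60,113),zt),tz((444,113),zt))
```

```text
hole far [-0.0107 -0.007   0.0766] [ 0.008  -0.007   0.0766]
hole left edge near bottom [-0.0106  0.0127  0.0766]
0.053 foot far [-0.0083 -0.0053  0.053 ] [ 0.0073 -0.0054  0.053 ]
0.055 foot far [-0.0084 -0.0046  0.055 ] [ 0.0074 -0.0046  0.055 ]
0.057 foot far [-0.0085 -0.0039  0.057 ] [ 0.0075 -0.0039  0.057 ]
stand far [-0.0341 -0.0261  0.0766] [ 0.0312 -0.0261  0.0766]
```

```bash
python3 -m jog '[{"ax":-0.0027,"ay":0,"az":-0.002,"dx":-1,"dy":0.6,"dz":6,"hand":12},{"ax":-0.0005,"ay":0,"az":0,"dx":0,"dy":0,"dz":6,"hand":12},{"ax":-0.0005,"ay":0,"az":0,"dx":0,"dy":0,"dz":2,"hand":12}]'
python3 - <<'E'
from h import *
import cv2,pickle
goal([.5325,.2205,.0685],-72)
im=eyes.capture("wrist")
cv2.imwrite("pics/w10z.png",cv2.resize(im[160:300,220:360,::-1],None,fx=4,fy=4,interpolation=2))
E
```

```text
time: 14.85
ee_pos: [0.5333, 0.2207, 0.1008]
tcp_rot: [-0.0, 0.809, -0.587, 0.001]
contact_force: [-0.6, -0.9, -2.0]
opening: 0.0173
pos [0.5333 0.2207 0.1008] t 14.85 F [-0.6 -0.9 -2. ] T [ 0.01  0.02 -0.06] op 0.0173 toolx yaw -71.96 z [ 1.e-03 -3.e-04 -1.e+00]
d [-0.1  0.8 32.3] a [-0.0009 -0.0006  0.0008]
```

View pics/w10z.png

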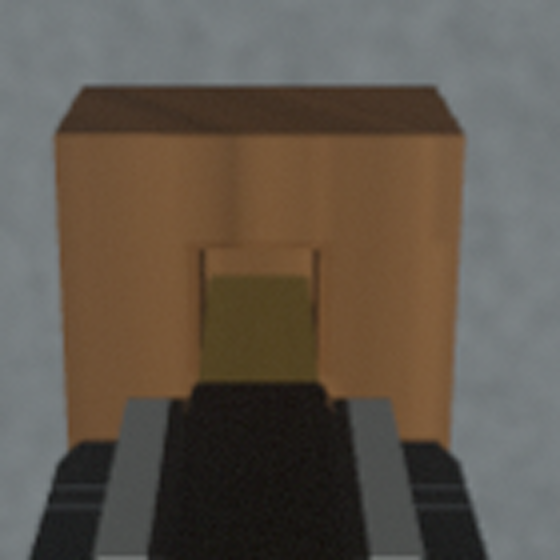

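Run:
```python
from h import *
p=eyes.camera_params("wrist");K=p["intrinsics"];H=p["hand_eye"]
def tz(uz,z):
    uv=(uz[0]/4+220-.4,uz[1]/4+160-.4)
    d=H[:3,:3]@np.array([(uv[0]-K[0,2])/K[0,0],-(uv[1]-K[1,2])/K[1,1],-1]);c=H[:3,3]
    return (c+d*(z-c[2])/d[2]).round(4)
zt=.1008-.038
print("hole far",tz((202,246),zt),tz((319,246),zt),"foot",tz((207,276),.055),"stand far",tz((56,133),zt))
```

```text
hole far [-0.0096 -0.007   0.0628] [ 0.0096 -0.007   0.0628] foot [-0.0085 -0.0046  0.055 ] stand far [-0.0327 -0.0261  0.0628]
```

```bash
python3 -m jog '[{"ax":-0.001,"ay":0,"az":0,"dx":0.3,"dy":0,"dz":5,"hand":12},{"ax":-0.0005,"ay":0,"az":0,"dx":0,"dy":0,"dz":5,"hand":12},{"ax":-0.0005,"ay":0,"az":0,"dx":0,"dy":0,"dz":4,"hand":12}]'
python3 - <<'E'
from h import *
goal([.5333,.2205,.0685],-72)
E
```

```text
time: 15.2
ee_pos: [0.5336, 0.2204, 0.0859]
tcp_rot: [0.001, 0.809, -0.587, 0.0]
contact_force: [-0.2, -0.7, -2.5]
opening: 0.0174
pos [0.5336 0.2204 0.0859] t 15.2 F [-0.2 -0.7 -2.5] T [-0.02 -0.05  0.05] op 0.0174 toolx yaw -71.95 z [-6.e-04 -9.e-04 -1.e+00]
d [-0.2  0.3 17.4] a [ 0.0008 -0.0007  0.0008]
```

```bash
python3 -m jog '[{"ax":0.0005,"ay":-0.0005,"az":0,"dx":-0.2,"dy":0.2,"dz":4,"hand":12},{"ax":-0.0003,"ay":0,"az":0,"dx":0,"dy":0,"dz":4,"hand":12},{"ax":-0.0003,"ay":0,"az":0,"dx":0,"dy":0,"dz":3,"hand":12},{"ax":-0.0003,"ay":0,"az":0,"dx":0,"dy":0,"dz":2,"hand":12}]'
python3 - <<'E'
from h import *
goal([.5333,.2205,.068],-72)
E
```

```text
time: 15.6
ee_pos: [0.5329, 0.2204, 0.071]
tcp_rot: [0.001, 0.809, -0.587, -0.001]
contact_force: [0.2, 0.2, -1.9]
opening: 0.0171
pos [0.5329 0.2204 0.071 ] t 15.6 F [ 0.2  0.2 -1.9] T [0.02 0.02 0.03] op 0.0171 toolx yaw -71.96 z [-2.3e-03 -7.0e-04 -1.0e+00]
d [ 0.  -0.4  3. ] a [0.0025 0.     0.0007]
```

```bash
python3 -m jog '[{"ax":0.002,"ay":0,"az":0,"dx":0,"dy":-0.3,"dz":1.5,"hand":12},{"ax":0,"ay":0,"az":0,"dx":0,"dy":0,"dz":1,"hand":12}]'
python3 - <<'E'
from h import *
goal([.5333,.2205,.067],-72)
E
```

```text
time: 15.8
ee_pos: [0.5333, 0.2205, 0.0683]
tcp_rot: [0.0, 0.809, -0.587, -0.0]
contact_force: [-1.7, -0.4, 7.5]
opening: 0.0174
pos [0.5333 0.2205 0.0683] t 15.8 F [-1.7 -0.4  7.5] T [-0.03  0.45 -0.  ] op 0.0174 toolx yaw -71.96 z [-3.e-04 -1.e-04 -1.e+00]
d [ 0.  -0.   1.3] a [0.0003 0.     0.0007]
```

```bash
python3 -m jog '[{"ax":0,"ay":0,"az":0,"dx":0,"dy":0,"dz":0.8,"hand":12},{"ax":0,"ay":0,"az":0,"dx":0,"dy":0,"dz":0.8,"hand":12}]'
python3 - <<'E'
from h import *
goal([.5333,.2205,.067],-72)
E
```

```text
time: 16.0
ee_pos: [0.5335, 0.2206, 0.0684]
tcp_rot: [0.0, 0.809, -0.587, -0.0]
contact_force: [-3.1, -0.9, 5.7]
opening: 0.0171
pos [0.5335 0.2206 0.0684] t 16.0 F [-3.1 -0.9  5.7] T [-0.25  0.74  0.04] op 0.0171 toolx yaw -71.95 z [-2.e-04 -2.e-04 -1.e+00]
d [0.  0.2 1.4] a [ 0.0003 -0.0002  0.0009]
```

```bash
python3 -m jog '[{"ax":0,"ay":0,"az":0,"dx":0,"dy":0,"dz":0,"hand":20},{"ax":0,"ay":0,"az":0,"dx":0,"dy":0,"dz":0,"hand":26},{"ax":0,"ay":0,"az":0,"dx":0,"dy":0,"dz":0,"hand":40},{"ax":0,"ay":0,"az":0,"dx":0,"dy":0,"dz":0,"hand":60},{"ax":0,"ay":0,"az":0,"dx":0,"dy":0,"dz":0,"hand":60}]'
python3 - <<'E'
from h import *
import cv2
goal([.5333,.2205,.067],-72)
im=eyes.capture("wrist");cv2.imwrite("pics/w11.png",im[:,:,::-1])
im=eyes.capture("side"); cv2.imwrite("pics/s11.png",cv2.resize(im[200:310,190:330,::-1],None,fx=4,fy=4,interpolation=2))
E
```

```text
time: 16.5
ee_pos: [0.5348, 0.2209, 0.0696]
tcp_rot: [-0.001, 0.809, -0.587, 0.001]
contact_force: [-0.6, -0.5, 0.3]
opening: 0.06
pos [0.5348 0.2209 0.0696] t 16.5 F [-0.6 -0.5  0.3] T [-0.05  0.05  0.03] op 0.06 toolx yaw -71.94 z [ 3.1e-03  4.0e-04 -1.0e+00]
d [-0.1  1.6  2.6] a [-0.003  -0.0006  0.001 ]
```

View pics/w11.png

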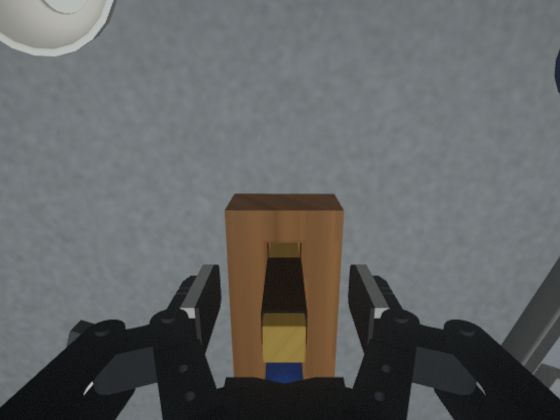

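View pics/s11.png

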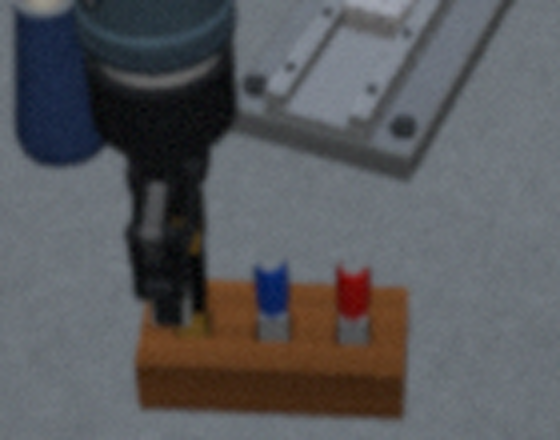

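Drift is released, upright between open fingers. Rise straight up.

```bash
python3 -m jog '[{"ax":-0.003,"ay":0,"az":0,"dx":0,"dy":0,"dz":-10,"hand":60},{"ax":0,"ay":0,"az":0,"dx":0,"dy":0,"dz":-30,"hand":60},{"ax":0,"ay":0,"az":0,"dx":0,"dy":0,"dz":-40,"hand":60},{"ax":0,"ay":0,"az":0,"dx":0,"dy":0,"dz":-40,"hand":60},{"ax":0,"ay":0,"az":0,"dx":0,"dy":0,"dz":-40,"hand":60},{"ax":0,"ay":0,"az":0,"dx":-20,"dy":20,"dz":0,"hand":60},{"ax":0,"ay":0,"az":0,"dx":-20,"dy":20,"dz":0,"hand":60},{"ax":0,"ay":0,"az":0,"dx":0,"dy":0,"dz":0,"hand":60}]'
python3 - <<'E'
from h import *
import cv2,pickle
goal([.5333,.2205,.067],-72)
s=manip.get_state();pickle.dump(s,open("w12.pkl","wb"))
im=eyes.capture("wrist");cv2.imwrite("pics/w12.png",im[:,:,::-1])
im=eyes.capture("side"); cv2.imwrite("pics/s12f.png",im[:,:,::-1]);cv2.imwrite("pics/s12.png",cv2.resize(im[150:310,200:350,::-1],None,fx=3.7,fy=3.7,interpolation=2))
im=eyes.capture("top"); cv2.imwrite("pics/t12.png",cv2.resize(im[130:290,140:440,::-1],None,fx=2.6,fy=2.6,interpolation=2))
E
```

```text
time: 17.4
ee_pos: [0.4837, 0.2469, 0.2417]
tcp_rot: [-0.001, 0.809, -0.588, 0.001]
contact_force: [0.7, -0.3, 0.0]
opening: 0.0598
pos [0.4837 0.2469 0.2417] t 17.4 F [ 0.7 -0.3  0. ] T [-0.02 -0.    0.04] op 0.0598 toolx yaw -72.06 z [ 2.e-03  5.e-04 -1.e+00]
d [ 40.4 -38.7 174.8] a [-0.002  -0.0001 -0.001 ]
```

View pics/w12.png

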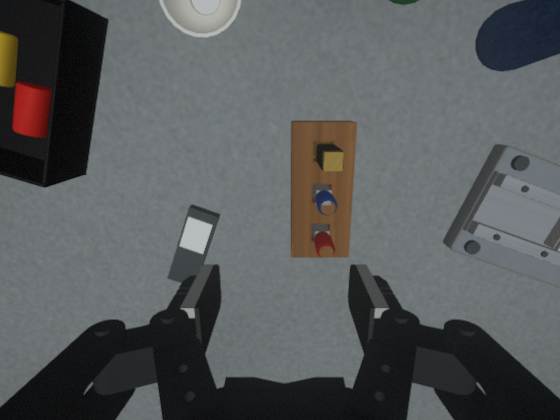

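View pics/s12.png

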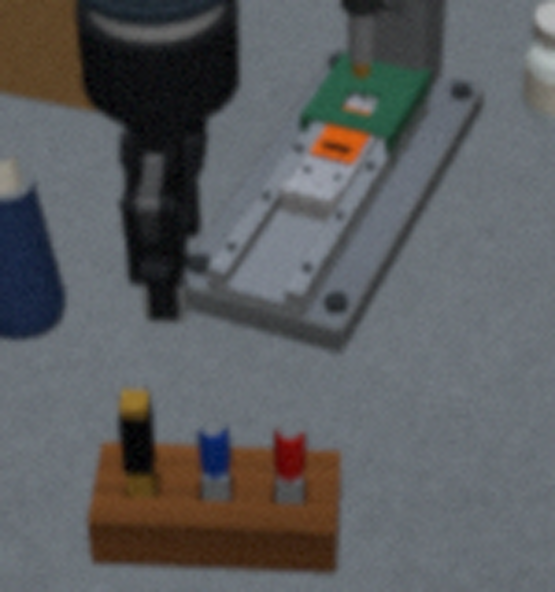

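View pics/t12.png

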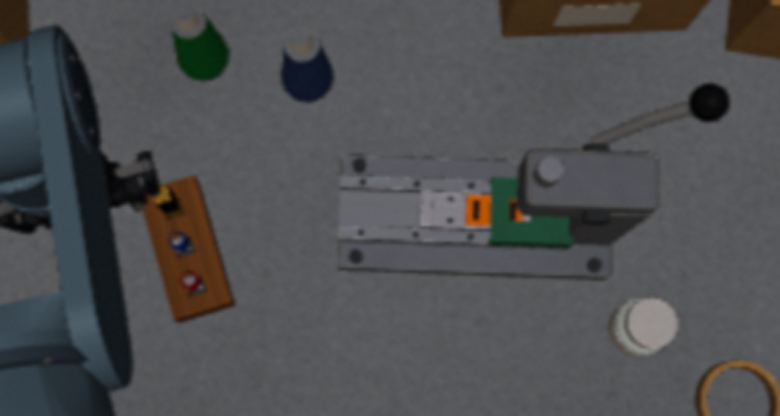

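```bash
python3 -c "
from plant import manip
print(manip.finish_job())"
```

```text
the job is handed in; nothing more can be done
None
```

I pushed the slide up against the stop with the drift, put the drift back upright in the hole it came from, and handed the job in at about 17.5 s of the 61 s. No verdict is reported, so the checks below are my own.

- **Pushing:** I nudged the slide about 50 mm inwards in steps of 0.5 to 2 mm. The drag was about 2 to 3.5 N. It then stopped moving while the push rose to about 7 to 8 N, above the 4 N drag limit. More nudges shifted it only about 0.4 mm in all.
- **Hard knocks:** The highest force I read was 7.7 N, well under 20 N. Readings come only at the end of each move call, so a brief peak in between would not show.
- **Stop position:** The slide's rear face ended about 75 to 76 mm outside the guard edge, inside the given 54 to 79 mm. The stop itself can't be seen, so contact with it is inferred from this distance and the force.
- **Drift:** It touched the bottom of the hole and was released there. The last side, wrist and top pictures show it upright in its own hole.
- **Everything else:** Both punches, the stand and the press look undisturbed in the last pictures, and so do the other bench items in view. I did not measure them again. The gripper was open, clear of everything and reading no contact force.

No check failed. My estimates of where things were agreed to about 1 to 2 mm.

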